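Load a pattern plate into the drilling jig

TASK

The aluminium pattern plate was put down roughly in the drilling jig and is still riding on the locating pin hidden under it. Nudge it up to the fence and along it until its hole drops over the pin and the plate lies flat on the bed; then press the toggle clamp's handle all the way down so that its foot holds the plate for drilling. Leave the screwdriver and the awl where they are.

Things in the scene. Friction and masses are not known exactly. Their poses are not given: they have to be found in the camera images.
- jig_bed (a point): Drilling jig, fixed to the table: brown wooden board, 176 x 250 mm, 16 mm high. This point lies on its upper face, the bed; x points level to the fence, y along the fence, z up (all jig points have these axes). The board runs from x = -62 to 114 mm. A plate that is fully home is centred near here, its middle 4 mm above the bed.
- slot_middle (a point): Middle of the pin slot in the bed (x = -12 mm from jig_bed), which runs along y. The steel locating pin, 12 mm in diameter with a tapered nose, stands 10 mm above the bed, bolted fast anywhere from 22 mm to one side of this point to 22 mm to the other; the plate hides it and its place is not reported.
- fence_face (a point): Middle of the fence's front face: steel bar along y, 226 mm long, 13 mm thick, 24 mm high above the bed, its face 40.5 mm from jig_bed. With the plate's long +x edge against it, the plate's hole is in line with the pin slot, with 2 mm play all round.
- plate_centre (a point): Centre, half-way up, of the loose pattern plate: flat aluminium, 80 mm (its x) by 150 mm (its y) by 8 mm, 0.2 to 0.36 kg; one round 16 mm through hole, centred 12 mm to -x of this point. Fine scribed lines near its rim are only marks. It starts on the pin, 9 to 22 mm short of the fence and a little turned, this point 9 to 14 mm above the bed.
- plate: The same plate, origin under its middle. While it rides on the pin it leans down away from it: its high side or end shows where the pin is. Pushed along the fence it resists with about 1 to 3 N; when its hole meets the pin it drops by itself and the pin then stops it. Its raised end may be 20 mm above the bed. Clear of the clamp, push on its end faces a little in front of their middle.
- clamp_handle (a joint): Black handle of the toggle clamp behind the fence, rad: 0 = open, handle rising to the back at 0.85 rad above level; 0.85 = fully down, level, at its stop. It starts between 0 and 0.1 and stays where it is left. A straight push down, 68 mm behind its hinge, closes it against 4 to 10 N.
- handle_hinge (a point): Hinge of the clamp handle: a line along y, 88 mm behind jig_bed (+x) and 32 mm above the bed. The handle runs from here to +x, 109 mm long, 18 mm wide, 14 mm thick; when down its upper face is 39 mm above the bed. Open, handle and arm reach up to 125 mm above the bed.
- handle_grip (a point): Point on the upper face of the handle's black grip, 70 mm out from its hinge; it moves with the handle, whose x axis runs out along it.
- clamp_arm: Steel arm of the clamp, origin on its hinge, 66 mm behind jig_bed and 34 mm above the bed. Driven by the handle: it stands up leaning back while open and swings down to the front over the fence. Its sprung black rubber foot, 17 mm wide, then presses the plate 7 mm behind jig_bed with about 2 N; it meets the plate in the last 0.04 rad of the handle.
- screwdriver: Bystander: screwdriver with a red handle, 192 mm long, lying at the left; origin under its middle. Not to be moved.
- awl: Bystander: awl with a turned wooden handle, 135 mm long, lying at the far right; origin under its middle. Not to be moved.
Mind the look-alikes: they are no part of the job. There is more than one size of the plate; the job needs the larger.

How it is judged:
On the way:
1. the plate's hole has dropped over the pin and the plate lies flat on the bed, the clamp still open (z of plate_centre in the frame of jig_bed below 0.0055 m and x of plate_centre in the frame of jig_bed above -0.007 m and angle between plate_centre's own z axis and vertical below 0.03 rad and value of joint clamp_handle below 0.5 rad), for 0.2 s.
At the end, for the whole second after the job is handed in: The plate lies flat on the bed (centre under 5.5 mm above it, tilt under 0.03 rad) with its hole on the pin and its long edge along the fence (within 7 mm and 0.08 rad), at rest; the handle is fully down (over 0.82 of 0.85 rad), the clamp's foot presses the plate with over 0.5 N (z of plate_centre in the frame of jig_bed below 0.0055 m and angle between plate_centre's own z axis and vertical below 0.03 rad and x of plate_centre in the frame of jig_bed between -0.007 and 0.005 m and y of plate_centre in the frame of jig_bed between -0.028 and 0.028 m and angle between the x axis of plate_centre and the x axis of jig_bed, either way round below 0.08 rad and value of joint clamp_handle above 0.82 rad and contact force between clamp_arm and plate above 0.5 N and linear speed of plate below 0.01 m/s); the robot touches nothing.
It fails at once if a bystander is pushed more than 30 mm (distance of any of screwdriver, awl from where it was at the start of the episode above 0.03 m).
It also fails if it takes over 64 s, if anything falls off the work surface, if the arm or the gripper's body presses on something with over 40 N, if the wrist force passes 120 N, or if a joint passes its speed limit or range.

ROBOT

A 6-joint arm with a two-finger parallel gripper is mounted at the origin on a cart in front of the work surface, level with it; the furniture and walls round the work are solid. World frame = base frame: x ahead of the robot, y to its left, z up, the work surface at z = 0. Lengths are in m, angles in rad, forces in N, time in s.
With the tool pointing down it reaches from about 0.375 to 0.9 m from the base axis. Payload 3.1 kg.
Tool frame: the origin (TCP) lies at the centre of the arm's flange, where the gripper is bolted on; the fingertips stand 173 mm ahead of it and the grasp point (between the pads) lies 155 mm ahead of it (tip_extent is the distance from the TCP to the fingertips, in m); z points along the fingers, y is the direction in which the jaws open and shut (so a half turn about z gives the same grasp; the last joint's range is limited). The gripper opens to 85 mm and grips with 20 to 120 N. Pads are 22 mm wide; open, the fingers measure 114 mm over their backs; the gripper's body (76 mm by 85 mm) begins 54 mm behind the grasp point. The pads swing forward as they close: fully open they stand 13 mm farther back than shut.
Start: joints at [-1.516, 0.527, 1.433, -0, 1.181, -0.178], TCP at [0.144, -0.608, 0.405] pointing down, gripper open.
Joint ranges: [-3.08, 3.08], [-0.75, 2.2], [0.22, 2.44], [-1.43, 4.57], [0, 2.65], [-2.85, 2.85]. Speed limits (rad/s): [2.79, 2.79, 3.14, 3.14, 3.14, 3.14].

INTERFACE

Orientations are given as a unit quaternion [x, y, z, w].
In Python, from station import sense, snapshot, sign_off, tip_extent gives the robot as it stands. The module is installed in compiled form; this text tells all that it offers.
- The arm moves only by the tool servo_tool, never from a script. Its argument "rows" is a list of rows, each a list of 3 entries, a list of its own where there are three numbers: the shift along the tool's x, y, z in mm, then the turn about the tool's z in degrees, then the opening, from -1 (shut) to 1 (fully open), so that 0 is half open. A call has 1 to 8 rows; each row is the pose to reach, as a shift and turn from the pose measured when the call began, along the tool's axes at that moment; what a row does not reach only later rows make up. A row lasts 1/10 s, in which the tool goes at most 50 mm and 8.59 degrees, less where a joint would pass 70% of its speed; a pose out of reach is approached as far as the arm can. A call with a gripper value outside its range is refused whole. The fingers move at their own pace and stop on an object; "force" is the grip in N (left out, the last holds). Time passes only in rows, so rows that repeat a pose let the fingers close. It gives the time, the measured TCP pose, the force and the opening at its end, in the units of the state.
- sense(): the state, without advancing time (a new reading comes with each control period).
- snapshot(name): name is "scene" or "top" or "wrist"; returns a dict with "image" (400x640x3 uint8, blue, green, red), "z_map" (400x640 float32, m along the optical axis (not along the pixel's ray), 0 where there is no reading), "vertical_fov" (degrees; the focal length in pixels is half the picture's height over the tangent of half this angle, whatever the lens; pixels are square), "cx", "cy" (the principal point, pixels), "k1" (the pictures are not rectified: a ray, as slopes to the right and down, at radius r is drawn at 1 + k1 r^2 times it, then the intrinsics apply), "cam_to_world" (4x4, takes a point from camera to world coordinates). Camera axes: x right, y down, z forward; pixel columns grow to the right and rows downward; lengths in m; the calibration is good to about 2 mm. A picture is of the moment at which its call begins.
- sign_off(): hands the job in, once; it reports no verdict.
The state is a dict: "t": time; "q": joint angles; "qd": joint speeds; "tau": joint torques, N m; "tcp_pos": TCP position; "tool_rot": TCP orientation; "force": force on the tool from outside, world axes, zero at the start; "ft_torque": the same for the moment, N m; "finger_gap": opening from 0.0 (shut) to 1.0 (fully open).
Only numpy, scipy, OpenCV 4.12 (cv2) and the standard library are available. Lean on these libraries where they do the work, as an engineer would, in place of code of your own. Each camera call takes 0.05 s, during which the arm holds its last target. There are 200 camera calls.

## Working session

There is one attempt and no reset: what is moved stays moved. The work goes in short steps, Python scripts to look and compute and a tool call to move; the robot and the scene stay as the last step left them, time stands still between calls to the robot, and variables do not carry over. Pictures are saved under pics/ and viewed, about 8 in all and at most 12, crops included, and the job is handed in when it is done.

Besides the shell and the picture viewer there is one more tool, called after "Emit:" as name(argument=value, ...), one argument or row to a line, values as JSON. servo_tool: Moves the arm, as the interface text tells. Its arguments: {"type":"object","properties":{"rows":{"type":"array"},"force":{"type":"number"}},"required":["rows"]}

```bash
mkdir -p pics
cat > h.py <<'E'
import numpy as np, cv2
from station import sense, snapshot, sign_off, tip_extent
from scipy.spatial.transform import Rotation as R
def cloud(s):
    h,w=s["z_map"].shape; f=h/2/np.tan(np.radians(s["vertical_fov"]/2))
    K=np.array([[f,0,s["cx"]],[0,f,s["cy"]],[0,0,1]])
    uv=np.stack(np.meshgrid(np.arange(w),np.arange(h)),-1).reshape(-1,1,2).astype(np.float64)
    # r = true radius, distorted = (1+k1 r^2) r
    n=cv2.undistortPoints(uv,K,np.array([s["k1"],0,0,0.]),None,None,None).reshape(h,w,2) if 0 else cv2.undistortPoints(uv,K,np.array([s["k1"],0,0,0.])).reshape(h,w,2)
    z=s["z_map"]; P=np.dstack([n*z[...,None],z])
    M=np.array(s["cam_to_world"]); W=P@M[:3,:3].T+M[:3,3]; W[z==0]=np.nan
    rays=np.dstack([n,np.ones((h,w))])@M[:3,:3].T
    return W,rays,M[:3,3]
def onplane(s,u,v,z):
    W,r,o=cloud(s); d=r[int(round(v)),int(round(u))]; return o+d*(z-o[2])/d[2]
E
python3 - <<'E'
from h import *
st=sense(); print({k:np.round(v,3) for k,v in st.items()}, tip_extent)
for n in("top","scene"):
    s=snapshot(n); cv2.imwrite(f"pics/{n}0.png",s["image"]); np.savez(f"{n}0.npz",**s)
    print(n,s["vertical_fov"],s["k1"],np.round(s["cam_to_world"],3).tolist())
E
```

```text
{'t': np.float64(0.0), 'q': array([-1.517,  0.528,  1.434,  0.   ,  1.181, -0.178]), 'qd': array([-0.002, -0.002, -0.001, -0.   , -0.001,  0.   ]), 'tau': array([ 1.0000e-03, -4.4234e+01, -1.7802e+01, -0.0000e+00,  8.0000e-03,
       -0.0000e+00]), 'tcp_pos': array([ 0.144, -0.608,  0.404]), 'tool_rot': array([ 0.993,  0.116,  0.   , -0.001]), 'force': array([ 0.037,  0.49 , -0.436]), 'ft_torque': array([ 0.053, -0.042,  0.038]), 'finger_gap': np.float64(1.009)} 0.1734
top 55.3107739511019 -0.04658122475943573 [[0.026, -0.99, 0.138, 0.46], [-0.999, -0.029, -0.023, -0.016], [0.027, -0.137, -0.99, 1.018], [0.0, 0.0, 0.0, 1.0]]
scene 56.982526825895555 -0.06687224263956293 [[-0.895, -0.305, 0.326, 0.213], [-0.446, 0.609, -0.655, 0.721], [0.001, -0.732, -0.681, 0.87], [0.0, 0.0, 0.0, 1.0]]
```

View pics/top0.png

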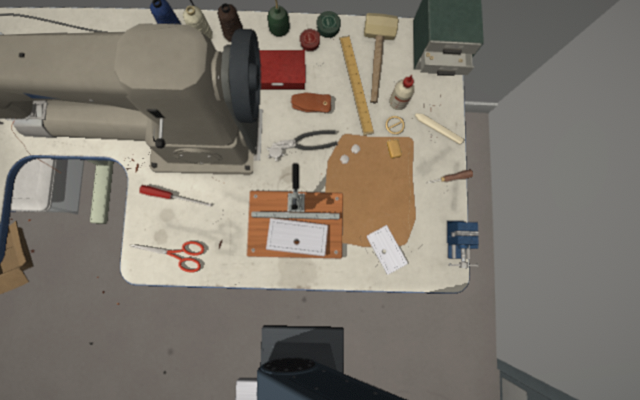

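View pics/scene0.png

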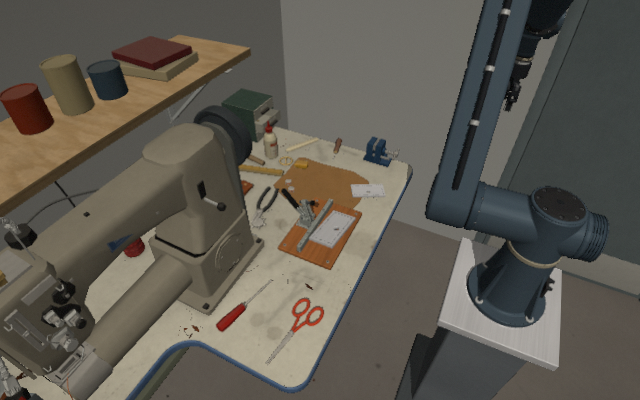

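Candidates for the plate are the white plate in the jig at top (297,236), which is the larger, and the small white plate on the leather at (387,249), a look-alike. The clamp is at (296,200) with its handle at (296,178). The screwdriver is at (175,196) and the awl at (457,177). I choose the one in the jig and will check it in a crop.

Run:
```python
from h import *
s=dict(np.load("top0.npz")); W,r,o=cloud(s); im=s["image"]; hsv=cv2.cvtColor(im,cv2.COLOR_BGR2HSV)
cv2.imwrite("pics/crop0.png",cv2.resize(im[155:275,230:420],None,fx=4,fy=4,interpolation=cv2.INTER_CUBIC))
# table plane check
for u,v in[(225,225),(220,270),(360,275)]: print("table",np.round(W[v,u],4))
roi=np.zeros(im.shape[:2],bool); roi[185:262,244:347]=1
board=roi&(hsv[...,1]>110)&(abs(W[...,2]-0.016)<0.006)
P=W[board][:, :2]; rect=cv2.minAreaRect(P.astype(np.float32)); print("board z",np.median(W[board][:,2]),rect,board.sum())
pl=roi&(hsv[...,1]<50)&(hsv[...,2]>150); pl[:219]=0
n,l,st,c=cv2.connectedComponentsWithStats(pl.astype(np.uint8)); k=1+np.argmax(st[1:,4]); m=l==k
Q=W[m]; A=np.c_[Q[:,:2]-Q[:,:2].mean(0),np.ones(len(Q))]; co=np.linalg.lstsq(A,Q[:,2],rcond=None)[0]
print("plate",st[k],Q.mean(0),co,cv2.minAreaRect(Q[:,:2].astype(np.float32)))
cs=cv2.boxPoints(cv2.minAreaRect(Q[:,:2].astype(np.float32)));print(cs, A.shape, [co@[*(x-Q[:,:2].mean(0)),1] for x in cs])
h=roi&(hsv[...,2]<60); ys,xs=np.where(h); print("dark",[(x,y) for x,y in zip(xs,ys) if y>225][:20])
```

```text
table [0.5456 0.2088 0.001 ]
table [0.4268 0.2152 0.0011]
table [ 0.4235 -0.153   0.0035]
board z 0.01707270926583715 ((0.5531495809555054, 0.02148493379354477), (0.17307685315608978, 0.24789837002754211), 0.9189843535423279) 3080
 ** On entry to DLASCL parameter number  4 had an illegal value
 ** On entry to DLASCL parameter number  4 had an illegal valueTraceback (most recent call last):
  File "<stdin>", line 11, in <module>
    x, resids, rank, s = _umath_linalg.lstsq(a, b, rcond,
                         ~~~~~~~~~~~~~~~~~~~^^^^^^^^^^^^^
                                             signature=signature)
                                             ^^^^^^^^^^^^^^^^^^^^
    raise LinAlgError("SVD did not converge in Linear Least Squares")
numpy.linalg.LinAlgError: SVD did not converge in Linear Least Squares
```

View pics/crop0.png

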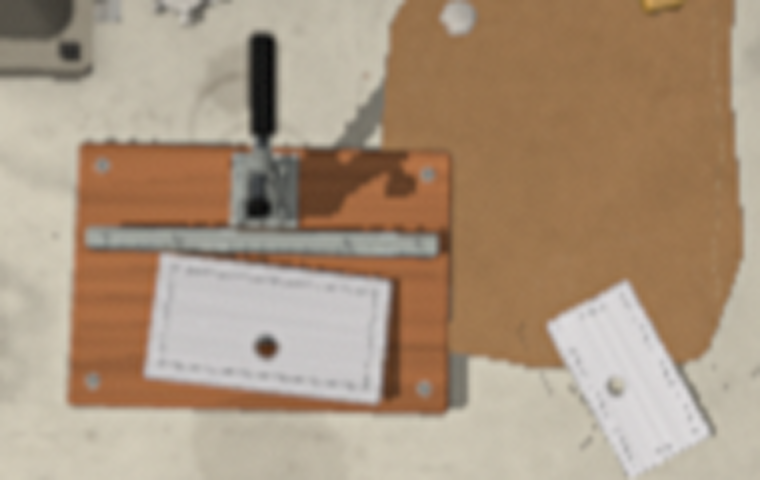

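The crop confirms the choice. The large plate is in the jig with its hole at crop (266,347), the clamp is open, and the smaller plate lies on the leather at (630,380). Next I measure the poses.

```bash
cat > meas.py <<'E'
from h import *
def measure(s, roi, jig=None):
    W,r,o=cloud(s); im=s["image"]; hsv=cv2.cvtColor(im,cv2.COLOR_BGR2HSV)
    m=roi&(hsv[...,1]<60)&(hsv[...,2]>140)
    n,l,st,c=cv2.connectedComponentsWithStats(m.astype(np.uint8)); k=1+np.argmax(st[1:,4]); m=l==k
    me=cv2.erode(m.astype(np.uint8),np.ones((3,3)))>0
    Q=W[me&np.isfinite(W[...,2])]; p0=np.median(Q,0)
    for _ in range(4):
        A=np.c_[Q[:,:2]-p0[:2],np.ones(len(Q))]; co=np.linalg.lstsq(A,Q[:,2],rcond=None)[0]
        e=Q[:,2]-A@co; Q=Q[abs(e)<max(.001,2.5*e.std())]
    nrm=np.array([-co[0],-co[1],1]); c0=np.array([p0[0],p0[1],co[2]])
    # cast mask outline onto fitted plane
    cn=max(cv2.findContours(m.astype(np.uint8),cv2.RETR_EXTERNAL,cv2.CHAIN_APPROX_NONE)[0],key=cv2.contourArea)[:,0]
    d=r[cn[:,1],cn[:,0]]; X=o+d*(((c0-o)@nrm)/(d@nrm))[:,None]
    rect=cv2.minAreaRect(X[:,:2].astype(np.float32))
    cs=cv2.boxPoints(rect); zc=[co@[*(x-p0[:2]),1] for x in cs]
    return st[k],rect,np.c_[cs,zc],co
E
python3 - <<'E'
from meas import *
s=dict(np.load("top0.npz")); W,r,o=cloud(s); hsv=cv2.cvtColor(s["image"],cv2.COLOR_BGR2HSV)
roi=np.zeros(W.shape[:2],bool); roi[219:262,244:347]=1
for a in measure(s,roi): print(np.round(a,4) if not isinstance(a,tuple) else a)
# fence front/top
f=np.isfinite(W[...,2])&(abs(W[...,2]-0.040)<0.006); f[:205]=0;f[222:]=0;f[:,:248]=0;f[:,345:]=0
F=W[f]; print("fence",np.median(F,0),len(F),cv2.minAreaRect(F[:,:2].astype(np.float32)))
# board by ray at z=.016
roi[:]=0; roi[185:262,244:347]=1
b=(roi&(hsv[...,1]>110)&(abs(W[...,2]-.016)<.01)).astype(np.uint8)
ys,xs=np.where(b); d=r[ys,xs]; X=o+d*((.016-o[2])/d[:,2])[:,None]
print("board",cv2.minAreaRect(X[:,:2].astype(np.float32)),cv2.boxPoints(cv2.minAreaRect(X[:,:2].astype(np.float32))))
d=roi&(W[...,2]>.055); print("clamp",np.nanmin(W[d],0),np.nanmax(W[d],0))
d=roi.copy(); d[:]=0; d[160:190,285:305]=1; d&=hsv[...,2]<60; print("handle",np.nanmin(W[d],0),np.nanmax(W[d],0))
E
```

```text
[ 266  219   62   37 1834]
((0.5181488394737244, 0.01520884782075882), (0.15084035694599152, 0.08184985816478729), 85.08598327636719)
[[ 0.4709 -0.0564  0.0327]
 [ 0.5525 -0.0634  0.0249]
 [ 0.5654  0.0868  0.0365]
 [ 0.4838  0.0939  0.0443]]
[-0.0885  0.0849  0.0346]
fence [0.57412327 0.03225253 0.04075625] 502 ((0.56923907995224, 0.02287929505109787), (0.02538164146244526, 0.22516754269599915), 0.33783212304115295)
board ((0.5619497895240784, 0.016941025853157043), (0.19137924909591675, 0.2589799463748932), 1.4771231412887573) [[ 0.46295398  0.1439213 ]
 [ 0.46962994 -0.11497258]
 [ 0.6609456  -0.11003925]
 [ 0.65426964  0.14885464]]
clamp [0.57951387 0.00904827 0.05505338] [0.64346767 0.0356111  0.12423486]
handle [0.62903944 0.01524721 0.07764312] [0.68524757 0.02762025 0.13635486]
```

Emit:
servo_tool(
  rows=[
    [[30,-34,0],1.5,-1],
    [[60,-68,0],3,-1],
    [[90,-102,0],4.5,-1],
    [[120,-136,0],6,-1],
    [[150,-170,0],7.5,-1],
    [[180,-204,0],9,-1],
    [[210,-238,0],10.5,-1],
    [[240,-272,0],12,-1],
  ],
)

```text
t: 0.9
tcp_pos: [0.3154, -0.286, 0.4043]
tool_rot: [1.0, 0.011, -0.0, -0.001]
force: [0.6, -1.0, -0.6]
finger_gap: -0.003
```

Emit:
servo_tool(
  rows=[
    [[20,-40,0],0,-1],
    [[40,-80,0],0,-1],
    [[60,-120,0],0,-1],
    [[80,-160,0],0,-1],
    [[100,-200,0],0,-1],
    [[120,-250,0],0,-1],
    [[140,-300,0],0,-1],
    [[140,-300,0],0,-1],
  ],
)

```text
t: 1.7
tcp_pos: [0.4495, 0.0211, 0.4049]
tool_rot: [1.0, 0.014, 0.0, -0.002]
force: [-0.3, -0.2, -0.7]
finger_gap: 0.002
```

Run:
```python
from meas import *
print(sense()["tcp_pos"])
s=snapshot("wrist"); cv2.imwrite("pics/wrist1.png",s["image"]); np.savez("wrist1.npz",**s); print(s["cam_to_world"].round(3).tolist(),s["vertical_fov"])
```

```text
[0.44949547 0.02112563 0.4049067 ]
[[0.029, -0.956, -0.293, 0.524], [-1.0, -0.029, -0.005, 0.024], [-0.004, 0.293, -0.956, 0.373], [0.0, 0.0, 0.0, 1.0]] 62.91505865501719
```

View pics/wrist1.png

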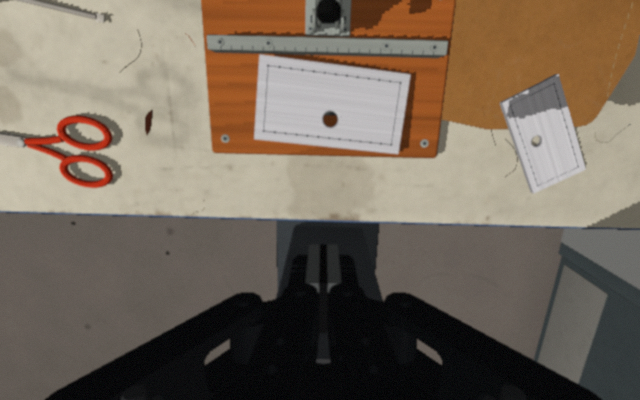

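The wrist view shows the plate at (255–412, 55–153) with its hole at (330,119), the fence at row about 46, and two bed screws at (225,138) and (424,143).

```bash
cat >> meas.py <<'E'
def line(s,pts,z):  # rays of pixel pts onto plane z, fit line x = a + b*(y)
    W,r,o=cloud(s); X=np.array([o+r[v,u]*(z-o[2])/r[v,u][2] for u,v in pts])
    b,a=np.polyfit(X[:,1],X[:,0],1); return a,b,np.std(X[:,0]-a-b*X[:,1])
E
python3 - <<'E'
from meas import *
s=dict(np.load("wrist1.npz")); W,r,o=cloud(s); hsv=cv2.cvtColor(s["image"],cv2.COLOR_BGR2HSV)
roi=np.zeros(W.shape[:2],bool); roi[55:156,205:445]=1
for a in measure(s,roi): print(np.round(a,4) if not isinstance(a,tuple) else a)
sat=hsv[...,1]
# fence: top of the bar, unsaturated rows per column between 30..62; bar near edge bottom
near=[];far=[]
for u in list(range(215,300,3))+list(range(352,440,3)):
    c=np.where((sat[28:62,u]<70))[0]+28
    g=np.split(c,np.where(np.diff(c)>1)[0]+1); g=[k for k in g if k[0]<=46<=k[-1]]
    if g: far.append((u,g[0][0]));near.append((u,g[0][-1]))
print(near[:4],near[-4:],far[:4],far[-4:])
print("near on bed z",line(s,near,.016),"near at .040",line(s,near,.040),"far .040",line(s,far,.040))
br=(sat>110)&(np.abs(W[...,2]-.016)<.01)
low=[(u,np.where(br[:165,u])[0].max()) for u in range(230,420,5)]
print("board front",line(s,low,.016))
L=[np.where(br[v,200:260])[0].min()+200 for v in range(60,140,5)];Rr=[np.where(br[v,400:450])[0].max()+400 for v in range(60,140,5)]
for q in(L,Rr):
    X=np.array([o+r[v,u]*(.016-o[2])/r[v,u][2] for u,v in zip(q,range(60,140,5))]); print("side",X[0],X[-1],X.mean(0))
print("bed z",np.nanmedian(W[110:145,213:250,2]),np.nanmedian(W[110:140,416:435,2]),"table",np.nanmedian(W[180:205,150:400,2]))
for u,v in[(225,138),(424,143)]: print(onplane(s,u,v,.016))
E
```

```text
[  254    55   156    99 12115]
((0.5174474716186523, 0.016666635870933533), (0.150096595287323, 0.08001238852739334), 85.09696197509766)
[[ 0.4712 -0.0547  0.0287]
 [ 0.5509 -0.0615  0.0225]
 [ 0.5637  0.088   0.0354]
 [ 0.484   0.0949  0.0416]]
[-0.0703  0.0923  0.0321]
[(215, np.int64(51)), (218, np.int64(51)), (221, np.int64(51)), (224, np.int64(51))] [(430, np.int64(56)), (433, np.int64(56)), (436, np.int64(56)), (439, np.int64(56))] [(215, np.int64(35)), (218, np.int64(35)), (221, np.int64(35)), (224, np.int64(35))] [(430, np.int64(40)), (433, np.int64(40)), (436, np.int64(40)), (439, np.int64(40))]
near on bed z (np.float64(0.5684061696232098), np.float64(-0.006518907279889101), np.float64(0.00029439819334774886)) near at .040 (np.float64(0.5654132848684874), np.float64(-0.0065189072798872184), np.float64(0.00027459928166558505)) far .040 (np.float64(0.5792017778916596), np.float64(-0.006092317058860519), np.float64(0.00024188941215565307))
board front (np.float64(0.46651122415190543), np.float64(-0.006235331455298548), np.float64(0.0003260933361449536))
side [0.55877147 0.14541589 0.016     ] [0.48374229 0.14555753 0.016     ] [0.5219895 0.1454099 0.016    ]
side [ 0.56583236 -0.09930717  0.016     ] [ 0.49098755 -0.09896598  0.016     ] [ 0.52914142 -0.09926497  0.016     ]
bed z 0.014698378908226117 0.014653588555510327 table -0.0013914047594398293
[0.48096666 0.13059958 0.016     ]
[ 0.4819979  -0.08491677  0.016     ]
```

Emit:
servo_tool(
  rows=[
    [[0,0,40],0.6,1],
    [[0,2,80],1.2,1],
    [[0,3,120],1.2,1],
    [[0,3,160],1.2,1],
    [[0,3,190],1.2,1],
    [[0,3,205],1.2,1],
    [[0,3,215],1.2,1],
    [[0,3,215],1.2,1],
  ],
)

```text
t: 2.55
tcp_pos: [0.4491, 0.0167, 0.1889]
tool_rot: [1.0, 0.002, -0.001, -0.002]
force: [-0.3, -0.5, 1.2]
finger_gap: 0.999
```

Run:
```python
from meas import *
st=sense(); print(st["tcp_pos"],st["tool_rot"],st["force"],st["finger_gap"])
s=snapshot("wrist"); cv2.imwrite("pics/wrist2.png",s["image"]); np.savez("wrist2.npz",**s)
```

```text
[0.44909838 0.01671614 0.18886435] [ 0.99999476  0.00245801 -0.00120331 -0.00172639] [-0.29444312 -0.46846206  1.24794863] 0.998794891678321
```

View pics/wrist2.png

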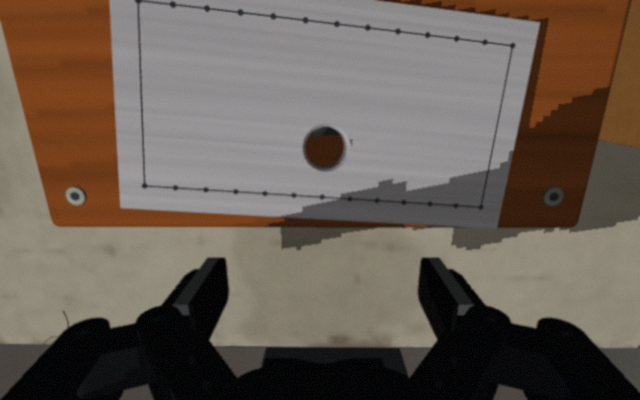

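The fingertips are at (225,260) and (420,260), in front of the plate edge and clear of it. I go down 9 mm, then push toward the fence.

Emit:
servo_tool(
  rows=[
    [[0,0,5],0,1],
    [[0,0,9],0,1],
    [[4,0,9],0,1],
    [[8,0,9],0,1],
    [[11,0,9],0,1],
    [[14,0,9],0,1],
    [[17,0,9],0,1],
    [[19,0,9],0,1],
  ],
)

```text
t: 3.4
tcp_pos: [0.4683, 0.0171, 0.1807]
tool_rot: [1.0, 0.003, -0.001, -0.002]
force: [-2.4, -0.9, -0.7]
finger_gap: 1.002
```

Emit:
servo_tool(
  rows=[
    [[2,0,0],0,1],
    [[4,0,0],0,1],
    [[5,0,0],0,1],
    [[6,0,0],0,1],
    [[7,0,0],0,1],
    [[7,0,0],0,1],
  ],
)

```text
t: 4.0
tcp_pos: [0.4757, 0.0171, 0.1807]
tool_rot: [1.0, 0.003, -0.0, -0.002]
force: [-1.1, -0.3, 0.0]
finger_gap: 1.002
```

Run:
```python
from meas import *
st=sense(); print(st["tcp_pos"],st["force"])
s=snapshot("wrist"); cv2.imwrite("pics/wrist3.png",s["image"]); np.savez("wrist3.npz",**s)
```

```text
[0.47566206 0.01711335 0.18067352] [-1.11665366 -0.33680043  0.0081094 ]
```

View pics/wrist3.png

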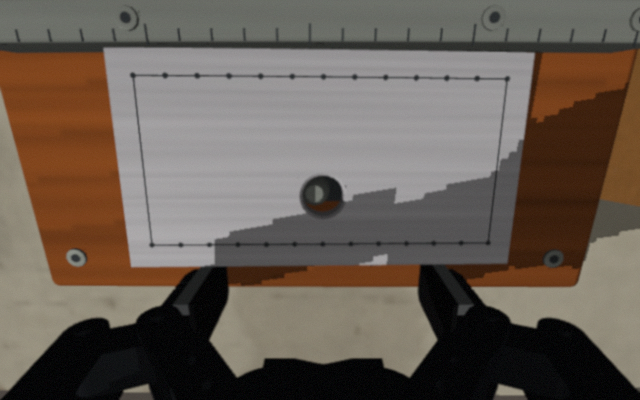

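Viewing wrist3, the plate is squared to the fence. The pin nose shows in the hole at (314,190), left (+y) of the hole's centre at (322,197). I press on to confirm fence contact.

Emit:
servo_tool(
  rows=[
    [[1,0,0],0,1],
    [[2,0,0],0,1],
    [[2,0,0],0,1],
  ],
)

```text
t: 4.35
tcp_pos: [0.4772, 0.0171, 0.1807]
tool_rot: [1.0, 0.003, -0.001, -0.002]
force: [-4.0, -2.6, 1.1]
finger_gap: 1.004
```

```bash
cat > look.py <<'E'
from meas import *
import sys
st=sense(); print(st["tcp_pos"],st["force"],st["finger_gap"])
s=snapshot("wrist"); n=sys.argv[1]; cv2.imwrite(f"pics/{n}.png",s["image"]); np.savez(n+".npz",**s)
W,r,o=cloud(s); u0,u1,v0,v1=map(int,sys.argv[2:6])
hsv=cv2.cvtColor(s["image"],cv2.COLOR_BGR2HSV); Z=np.isfinite(W[...,2])&(hsv[...,1]<60); Z[:v0]=0;Z[v1:]=0;Z[:,:u0]=0;Z[:,u1:]=0
Q=W[Z]; p=np.median(Q,0); Q=Q[abs(Q[:,2]-p[2])<.015]
for _ in range(4):
    A=np.c_[Q[:,:2]-p[:2],np.ones(len(Q))]; co=np.linalg.lstsq(A,Q[:,2],rcond=None)[0]; e=Q[:,2]-A@co; Q=Q[abs(e)<max(.001,2.5*e.std())]
print("plate slope x,y, z at",p[:2].round(4),co.round(4), "bed z",np.nanmedian(W[120:230,40:90,2]))
E
python3 look.py wrist4 150 480 90 230
```

```text
[0.4771934  0.01709215 0.18066153] [-3.95369347 -2.56689252  1.06826159] 1.0035766306182987
plate slope x,y, z at [0.5288 0.0224] [0.0016 0.0004 0.0227] bed z 0.014748401706930647
```

The plate reads flat, with slopes of about 0.001 and its top 8.0 mm above the bed, so it seems to have dropped already. I back off, lift, and verify.

Emit:
servo_tool(
  rows=[
    [[-5,0,0],0,1],
    [[-15,0,0],0,1],
    [[-28,0,0],0,1],
    [[-28,0,-30],0,0],
    [[-28,0,-70],0,-1],
    [[-28,0,-120],0,-1],
    [[-28,0,-170],0,-1],
    [[-28,0,-190],0,-1],
  ],
)

```text
t: 5.2
tcp_pos: [0.4499, 0.0163, 0.3749]
tool_rot: [1.0, 0.003, 0.003, -0.001]
force: [0.9, -0.3, -0.2]
finger_gap: 0.144
```

```bash
python3 look.py wrist5 275 400 75 105
python3 - <<'E'
from meas import *
s=dict(np.load("wrist5.npz"))
roi=np.zeros((400,640),bool); roi[56:158,205:445]=1
for a in measure(s,roi): print(np.round(a,4) if not isinstance(a,tuple) else a)
cv2.imwrite("pics/crop5.png",cv2.resize(s["image"][0:170,195:455],None,fx=3,fy=3,interpolation=cv2.INTER_CUBIC))
t=dict(np.load("top0.npz")); W,_,_=cloud(t); b=(abs(W[...,1]-.023)<.11)&(W[...,0]>.58)&(W[...,0]<.9)&(W[...,2]>.14)
print(b.sum(), np.nanmin(W[b],0) if b.any() else "", np.nanmax(W[b],0) if b.any() else "")
E
```

```text
[0.44992396 0.01632653 0.37489356] [ 0.9163473  -0.26670103 -0.23618737] 0.1441719553255987
plate slope x,y, z at [0.5356 0.0054] [0.0162 0.0001 0.0227] bed z -0.0007445526652621326
[  236    56   166    87 13676]
((0.5255807638168335, 0.022234302014112473), (0.07736814022064209, 0.15047630667686462), 0.37798768281936646)
[[ 0.4864  0.0972  0.0226]
 [ 0.4874 -0.0533  0.0225]
 [ 0.5648 -0.0527  0.0228]
 [ 0.5638  0.0977  0.0229]]
[0.0038 0.0003 0.0227]
2662 [0.71463897 0.08787833 0.15870384] [0.88289981 0.1328762  0.42316881]
```

View pics/crop5.png

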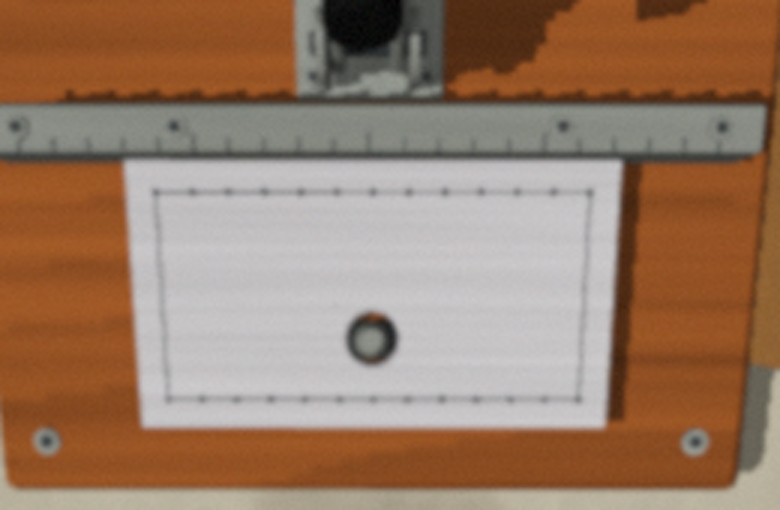

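The plate is home. The bright pin fills the hole at crop (371,337), the edge is against the fence, and tilt is under 0.004. Next is the handle, going straight down 68 mm behind its hinge at about (0.683, 0.020).

Emit:
servo_tool(
  rows=[
    [[40,0,0],0,-1],
    [[80,0,0],0,-1],
    [[120,-1,0],0,-1],
    [[160,-2,0],0,-1],
    [[200,-3,0],0,-1],
    [[225,-4,0],0,-1],
    [[233,-4,0],0,-1],
    [[233,-4,0],0,-1],
  ],
)

```text
t: 6.05
tcp_pos: [0.6833, 0.0216, 0.3772]
tool_rot: [1.0, 0.003, 0.004, -0.0]
force: [-0.1, 0.2, 0.4]
finger_gap: 0.002
```

Run:
```python
from meas import *
st=sense(); print(st["tcp_pos"],st["tool_rot"],st["force"],st["finger_gap"])
t=snapshot("top"); a=cv2.resize(t["image"][150:270,240:360],None,fx=3,fy=3)
s=snapshot("scene"); b=cv2.resize(s["image"][130:280,240:390],(360,360))
cv2.imwrite("pics/c6.png",np.hstack([a,b]))
```

```text
[0.6833174  0.02162852 0.37715609] [ 9.99986582e-01  3.05683373e-03  4.15462775e-03 -4.79386664e-04] [-0.08865336  0.24003977  0.38003939] 0.002046748988439326
```

View pics/c6.png

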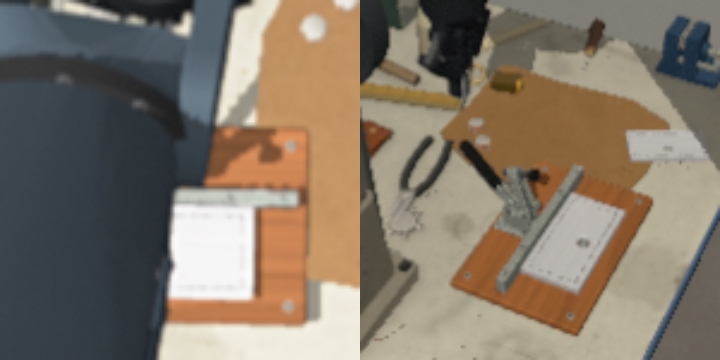

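The tool is above the handle (scene half, upper left) and the handle is still open. Descending.

Emit:
servo_tool(
  rows=[
    [[-1,0,40],0,-1],
    [[-1,0,60],0,-1],
    [[-1,0,68],0,-1],
    [[-1,0,76],0,-1],
    [[-1,0,84],0,-1],
    [[-1,0,92],0,-1],
    [[-1,0,100],0,-1],
    [[-1,0,106],0,-1],
  ],
)

```text
t: 6.95
tcp_pos: [0.6823, 0.0217, 0.2739]
tool_rot: [1.0, 0.003, 0.006, -0.0]
force: [0.3, -0.6, 3.7]
finger_gap: -0.003
```

Emit:
servo_tool(
  rows=[
    [[0,0,8],0,-1],
    [[0,0,16],0,-1],
    [[0,0,24],0,-1],
    [[0,0,31],0,-1],
    [[0,0,37],0,-1],
    [[0,0,42],0,-1],
    [[0,0,45],0,-1],
    [[0,0,45],0,-1],
  ],
)

```text
t: 7.75
tcp_pos: [0.683, 0.0217, 0.2286]
tool_rot: [1.0, 0.003, 0.006, -0.0]
force: [0.8, -0.8, 2.5]
finger_gap: -0.003
```

Emit:
servo_tool(
  rows=[
    [[0,0,1],0,-1],
    [[0,0,2],0,-1],
    [[0,0,2],0,-1],
  ],
)

```text
t: 8.05
tcp_pos: [0.683, 0.0217, 0.2283]
tool_rot: [1.0, 0.003, 0.006, -0.0]
force: [-1.2, 1.2, 12.0]
finger_gap: -0.002
```

Emit:
servo_tool(
  rows=[
    [[0,0,2],0,-1],
    [[0,0,3],0,-1],
    [[0,0,3],0,-1],
  ],
)

```text
t: 8.35
tcp_pos: [0.683, 0.0218, 0.2283]
tool_rot: [1.0, 0.003, 0.006, 0.0]
force: [-2.7, 0.1, 17.0]
finger_gap: -0.001
```

Emit:
servo_tool(
  rows=[
    [[0,0,-10],0,-1],
    [[0,0,-40],0,-1],
    [[0,0,-80],0,-1],
    [[0,0,-120],0,-1],
    [[0,0,-150],0,-1],
    [[-40,0,-160],0,-1],
    [[-80,0,-160],0,-1],
    [[-120,0,-160],0,-1],
  ],
)

```text
t: 9.15
tcp_pos: [0.5587, 0.0212, 0.3864]
tool_rot: [1.0, 0.003, 0.005, -0.0]
force: [-0.4, 0.6, -1.2]
finger_gap: 0.004
```

Emit:
servo_tool(
  rows=[
    [[-40,20,0],0,-1],
    [[-80,40,0],0,-1],
    [[-120,60,0],0,-1],
    [[-120,60,0],0,-1],
  ],
)

```text
t: 9.55
tcp_pos: [0.4331, -0.0395, 0.3838]
tool_rot: [1.0, 0.002, -0.001, -0.002]
force: [1.0, -1.1, -0.4]
finger_gap: -0.0
```

Run:
```python
from meas import *
st=sense(); print(st["t"],st["tcp_pos"],st["force"])
s=snapshot("wrist"); W,_,_=cloud(s); np.savez("wrist7.npz",**s)
t=snapshot("scene"); b=cv2.resize(t["image"][130:280,240:390],(400,400)); 
cv2.imwrite("pics/c7.png",np.hstack([b,cv2.resize(s["image"][:220,160:480],(400,400))]))
for S in(s,snapshot("top"),t):
    X,_,_=cloud(S); q=(X[...,0]>.645)&(X[...,0]<.735)&(abs(X[...,1]-.022)<.02)&(X[...,2]>.035)&(X[...,2]<.15); print(q.sum(), np.nanpercentile(X[q],[5,50,95],axis=0).round(3) if q.any() else "")
roi=np.zeros((400,640),bool); roi[56:170,150:500]=1
print(measure(s,roi))
```

```text
9.55 [ 0.43305578 -0.03948312  0.3837978 ] [ 0.97131986 -1.14785603 -0.44964468]
0 
194 [[0.651 0.015 0.051]
 [0.683 0.023 0.055]
 [0.717 0.031 0.059]]
126 [[0.648 0.016 0.047]
 [0.683 0.026 0.055]
 [0.718 0.031 0.058]]
(array([  150,    56,   350,   114, 14996], dtype=int32), ((0.4898311495780945, -0.03798355162143707), (0.11380340158939362, 0.3858688175678253), 0.40972068905830383), array([[ 0.43155125,  0.15453902, -0.00315732],
       [ 0.43431059, -0.23131993, -0.00279186],
       [ 0.54811108, -0.23050612,  0.00799365],
       [ 0.54535174,  0.15535283,  0.00762818]]), array([ 0.09477751, -0.00026937, -0.00076951]))
```

View pics/c7.png

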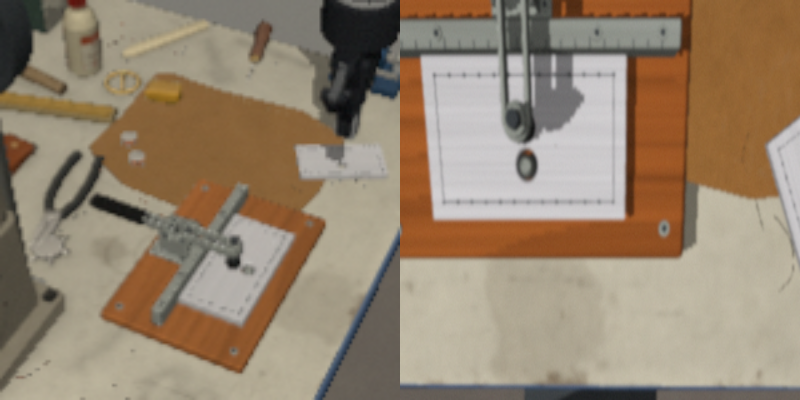

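The handle lies level at z = 0.055, the foot rests on the plate, and the pin shows in the hole. The last plate fit picked up the table instead of the plate, so I redo it, check the bystanders, and hand in if it agrees.

Run:
```python
from meas import *
s=dict(np.load("wrist7.npz")); W,_,_=cloud(s); hsv=cv2.cvtColor(s["image"],cv2.COLOR_BGR2HSV)
m=(hsv[...,1]<60)&(hsv[...,2]>140)&(abs(W[...,2]-.0227)<.004)&(W[...,0]<.56)&(abs(W[...,1]-.022)<.08)
Q=W[m]; A=np.c_[Q[:,:2]-[.5255,.022],np.ones(len(Q))]; co=np.linalg.lstsq(A,Q[:,2],rcond=None)[0]
print(m.sum(),co.round(4),cv2.minAreaRect(Q[:,:2].astype(np.float32)))
a=np.load("top0.npz")["image"]; b=snapshot("top")["image"]
for n,(u0,u1,v0,v1) in dict(sd=(135,218,180,210),awl=(430,478,165,188)).items(): print(n,cv2.absdiff(a[v0:v1,u0:u1],b[v0:v1,u0:u1]).mean())
if max(abs(co[:2]))<.015 and abs(co[2]-.0227)<.0015: print("ok"); sign_off()
```

```text
10812 [0.0022 0.0009 0.0228] ((0.5235511660575867, 0.022746015340089798), (0.07350452244281769, 0.1503266990184784), 0.27745750546455383)
sd 9.6809906291834
awl 8.459541062801932
ok
the job is handed in; nothing more can be done
```

I pushed the plate square to the fence with both open fingertips. Its hole dropped over the pin during that push, so no push along the fence was needed. I then pressed the clamp handle straight down to its stop (17 N on the tool, no further travel), backed the arm clear and handed in at about 10 s.

**Plate:** it measured flat in the last check, with slopes of 0.002 and 0.001 and its top about 8 mm above the bed. It is aligned with the fence to well under 0.01 rad, and the pin is visible in the hole.

**Clamp:** the handle lies level with its upper face at z = 0.055 m, which is the expected 39 mm above the bed. The foot is seen resting on the plate, but I could not measure its force directly.

**Checks that failed or were unclear:**
- One plate fit picked up the table instead of the plate. I redid it and it agreed with the earlier readings.
- The before/after picture difference at the screwdriver and awl was 8 to 10 grey levels. I put this down to noise and shadow but did not check it further. The tool never came near either of them.

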